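Shut the toiletry locker until its latch snaps

TASK

The soap tin is left sticking out of its bay in the little locker. Slide it in with the gripper, clear of the door, then swing the sprung door shut and press it gently, without slamming it or leaning hard on it, until the latch tongue snaps in behind its strike and the door stays shut by itself. The door must not touch the tin, and everything else on the counter stays where it is.

Things in the scene. Friction and masses are not known exactly. Their poses are not given: they have to be found in the camera images.
- locker: Fixed white countertop locker without a floor, 173 mm deep, 196 mm wide, 85 mm high. Origin on the counter, in the door's front plane (when shut) and midway across; +x points into the locker, +y to its hinge side, z up. The roof starts at x = 55 mm; between door and roof an open slot shows the latch. Two 4 mm partitions, 55 mm high, run inwards from x = 22 mm and form the tin's bay, 68 mm wide, centred on y = -26 mm, ending at the back wall (x = 165 mm).
- soap_tin_center (a point): Flat steel soap tin with rounded edges, 100 mm long (its x, along the bay), 60 mm wide, 30 mm high, 110 to 240 g, on the counter and part-way in its bay; the point is its centre, 15 mm up. It is in when its outer end lies behind the partitions' front edges (centre at least 72 mm inside the door's front plane).
- door (a joint): Angle of the locker's door (rad): 0 nominally shut, growing as it opens towards the locker's -x; starts 1.15 to 1.4. The hinge is vertical. A weak spring (about 0.2 N m near shut) swings the door open again whenever it is let go unlatched. Latched, it comes to rest somewhere between -0.01 and 0.055, depending on how the strike is set.
- strike_nominal (a point): Nominal place of the strike: an upright steel pin, 4 mm thick, by the side wall opposite the hinge. The door's tongue, a steel wedge with a 45 degree slope sprung out at the free edge of the inner face, must ride 5.5 mm back over it and snap out behind it. Pin and rubber bumper share a slotted plate set 7 mm further out to 1 mm further in than this point; that is not measured and must be felt.
- door_hinge (a point): Point on the door's hinge axis, 44 mm above the counter, in the door's front plane, 88 mm to the +y side of the locker's middle. Its axes turn with the door: -y along the door to its free edge, -x out of its outer face.
- door_push (a point): Point on the plain white door's outer face, 145 mm from the hinge axis, 44 mm up: a good place to press. Door: 178 mm wide from the hinge axis, 12 mm thick, 5 to 83 mm above the counter, 350 g. Pressed here it resists with 1 N, climbing to 5 to 9 N over the last 8 mm, drops at the snap, then climbs some 10 N per mm on the bumper. Keep the whole push, rubbing of the fingers included, under 20 N.
- nail_polish_center (a point): Purple glass nail polish bottle, 30 mm across, 70 mm high; bystander. The point is 35 mm up.
- ring_cone_center (a point): White ceramic ring cone, base 64 mm across, 72 mm high; bystander. The point is 30 mm up.
- toothbrush_case_center (a point): Mint plastic toothbrush case lying flat, 200 x 28 x 22 mm; bystander. The point is its centre, long side along its x.
- tumbler_center (a point): Greenish glass tumbler, 68 mm across, 90 mm high; bystander. The point is 45 mm up.
- cream_jar_center (a point): White cream jar inside the locker's other compartment, 50 mm across, 45 mm high; bystander. The point is 22 mm up.
- lotion_center (a point): White lotion bottle, 54 mm across, 150 mm high; bystander. The point is 75 mm up.
Mind the look-alikes: they are no part of the job. There is more than one size of the part that bears soap_tin_center; the job needs the smallest.

How it is judged:
By the outcome, as a careful person would: the job done as asked, in the order asked, and still so for the second after the job is handed in, with the robot touching nothing.
It also fails if it takes over 64 s, if anything falls off the work surface, if the arm or the gripper's body presses on something with over 40 N, if the wrist force passes 120 N, or if a joint passes its speed limit or range.

ROBOT

A 6-joint arm with a two-finger parallel gripper is mounted at the origin on the work surface. World frame = base frame: x ahead of the robot, y to its left, z up, the work surface at z = 0. Lengths are in m, angles in rad, forces in N, time in s.
With the tool pointing down it reaches from about 0.35 to 0.975 m from the base axis. Payload 4.9 kg.
Tool frame: the origin (TCP) lies at the very end of the fingers, on their centre line; the grasp point (between the pads) lies 19 mm behind it; z points along the fingers, y is the line along which they close (so a half turn about z gives the same grasp; the last joint's range is limited). The gripper opens to 85 mm and grips with 20 to 120 N. Pads are 22 mm wide; open, the fingers measure 114 mm over their backs; the gripper's body (76 mm by 85 mm) begins 54 mm behind the grasp point. The pads swing forward as they close: fully open they stand 13 mm farther back than shut.
Start: joints at [1.062, 0.053, 1.613, -0, 1.476, -0.119], TCP at [0.237, 0.578, 0.231] pointing down, gripper open.
Joint ranges: [-3.01, 3.01], [-1.01, 2.22], [0.06, 2.58], [-1.02, 4.17], [0.09, 2.62], [-3.14, 3.14]. Speed limits (rad/s): [2.57, 2.57, 3.14, 3.14, 3.14, 3.14].

INTERFACE

Orientations are given as a rotation vector (axis times angle).
In Python, from station import * gives the robot as it stands.
- The arm moves only by the shell command python3 -m crank 'ROWS' [OPENING] [FORCE]. ROWS is JSON, a list of rows, each an object with "offset": the shift along the tool's x, y, z in m, a list of three; "twist": the turn, a rotation vector about the tool's x, y, z in degrees, a list of three. In form: [{"offset": [x, y, z], "twist": [rx, ry, rz]}, ...]. A call has 1 to 20 rows; each row is the pose to reach, as a shift and turn from the pose commanded when the call began, along the tool's axes at that moment; what a row does not reach only later rows make up. A row lasts 1/8 s, in which the tool goes at most 62.5 mm and 10.7 degrees, less where a joint would pass 70% of its speed; a pose out of reach is approached as far as the arm can. A call with a gripper value outside its range is refused whole. OPENING is the opening, from 0 (shut) to 1 (fully open), set as the call begins (- or left out, the last holds). The fingers move at their own pace and stop on an object; FORCE is the grip in N (left out, the last holds). Time passes only in rows, so rows that repeat a pose let the fingers close. It gives the time, the measured TCP pose, the force, the opening and the grip force at its end, in the units of the state.
- get_obs(): the state, without advancing time (a new reading comes with each control period).
- get_image(name): name is "side" or "top"; returns the picture (384x512x3 uint8, red, green, blue); there is no depth.
- get_calibration(name): a dict with "intrinsics" (3x3 intrinsics, pixels), "world_from_camera" (4x4, takes a point from camera to world coordinates). Camera axes: x right, y up, looking along -z (the intrinsics and any distortion apply to the point x, -y, -z); pixel columns grow to the right and rows downward; lengths in m; the calibration is good to about 2 mm. A picture is of the moment at which its call begins. get_calibration takes no time and is no camera call.
- finish_job(): hands the job in; it is judged then, once.
Trained networks look in the newest picture that a camera, given by its name, has taken for a name from the list of things; names that differ only in an ending like _2 or _b are one class to them, and where a whole thing is asked for, a point or a joint stands for the part that bears it (a point fixed in the world has none). Each returns a list of dicts, best first, with "confidence" (0 to 1); they miss things now and then, are a little off and sometimes report something else, mostly with a low value. They report only what shows in the picture. A call takes as long as a camera call. They do not tell look-alikes from the thing itself.
- cut_out(query, camera): "region" (384x512 bool, what is visible of it) and "rect" ([centre column, centre row, width, height] in pixels, round what is visible of it).
The state is a dict: "t": time; "q": joint angles; "dq": joint speeds; "effort": joint torques, N m; "tool_pos": TCP position; "tool_rot": TCP orientation; "contact_force": force on the tool from outside, world axes, zero at the start; "wrist_torque": the same for the moment, N m; "opening": finger opening in m; "grip_force": force on a finger pad.
Only numpy, scipy, OpenCV 4.12 (cv2) and the standard library are available. Lean on these libraries where they do the work, as an engineer would, in place of code of your own. Each camera call takes 0.05 s, during which the arm holds its last target. There are 200 camera calls.

## Working session

There is one attempt and no reset: what is moved stays moved. The work goes in short steps, Python scripts to look and compute and a shell command to move; the robot and the scene stay as the last step left them, time stands still between calls to the robot, and variables do not carry over. Pictures are saved under pics/ and viewed, at most 10 in all, crops included, and the job is handed in when it is done.

```bash
ls; mkdir -p pics; python3 - <<'E'
from station import *
import cv2,numpy as np
for n in ("side","top"):
    im=get_image(n); cv2.imwrite(f"pics/{n}0.png",im[:,:,::-1])
    c=get_calibration(n); print(n,np.round(c["intrinsics"],1).tolist(),np.round(c["world_from_camera"],3).tolist(),c.keys())
    for q in ("locker","soap_tin_center","door","nail_polish_center","ring_cone_center","toothbrush_case_center","tumbler_center","cream_jar_center","lotion_center"):
        print(q,[(round(r["confidence"],2),np.round(r["rect"]).astype(int).tolist()) for r in cut_out(q,n)])
o=get_obs();print(o["t"],o["tool_pos"],o["tool_rot"],o["contact_force"])
E
```

```text
pics
side [[444.3, 0.0, 259.7], [0.0, 444.3, 184.4], [0.0, 0.0, 1.0]] [[0.829, 0.356, -0.432, 0.079], [-0.56, 0.505, -0.657, -0.597], [-0.016, 0.787, 0.617, 0.785], [0.0, 0.0, 0.0, 1.0]] dict_keys(['intrinsics', 'world_from_camera'])
locker [(0.76, [301, 206, 150, 86])]
soap_tin_center [(0.71, [171, 232, 61, 49]), (0.59, [298, 229, 41, 31]), (0.56, [297, 312, 48, 60])]
door [(0.78, [252, 213, 54, 60]), (0.57, [362, 250, 21, 32])]
nail_polish_center [(0.81, [342, 268, 13, 26])]
ring_cone_center [(0.6, [362, 250, 25, 27]), (0.44, [250, 214, 53, 55])]
toothbrush_case_center []
tumbler_center [(0.88, [174, 165, 29, 41])]
cream_jar_center [(0.62, [174, 166, 28, 38])]
lotion_center [(0.81, [240, 116, 17, 47])]
top [[370.4, 0.0, 252.4], [0.0, 370.4, 189.2], [0.0, 0.0, 1.0]] [[0.01, 0.998, -0.054, 0.51], [-1.0, 0.01, 0.005, 0.152], [0.006, 0.054, 0.999, 0.999], [0.0, 0.0, 0.0, 1.0]] dict_keys(['intrinsics', 'world_from_camera'])
locker []
soap_tin_center [(0.88, [302, 178, 27, 43]), (0.73, [235, 280, 41, 58]), (0.59, [374, 237, 57, 53])]
door [(0.6, [274, 208, 31, 69])]
nail_polish_center []
ring_cone_center [(0.73, [352, 146, 25, 22])]
toothbrush_case_center [(0.8, [235, 143, 18, 78])]
tumbler_center [(0.67, [155, 237, 34, 26])]
cream_jar_center []
lotion_center [(0.84, [117, 125, 38, 29])]
1.0 [0.23747754 0.57809888 0.23131481] [ 6.08395804e-01  3.08210948e+00 -8.92986975e-06] [-0.21935168 -0.34167443  0.46804951]
```

```bash
python3 - <<'E'
import cv2,numpy as np
a=cv2.imread("pics/top0.png");b=cv2.imread("pics/side0.png")
cv2.imwrite("pics/top_c.png",cv2.resize(a[80:320,90:410],None,fx=2.5,fy=2.5,interpolation=2))
cv2.imwrite("pics/side_c.png",cv2.resize(b[130:350,130:400],None,fx=2.7,fy=2.7,interpolation=2))
E
```

```text
(no output)
```

View pics/top_c.png

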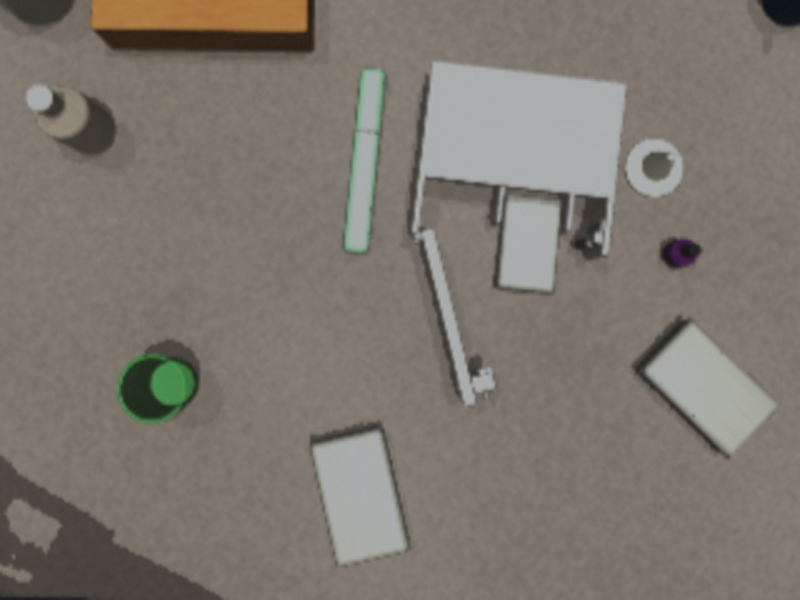

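View pics/side_c.png

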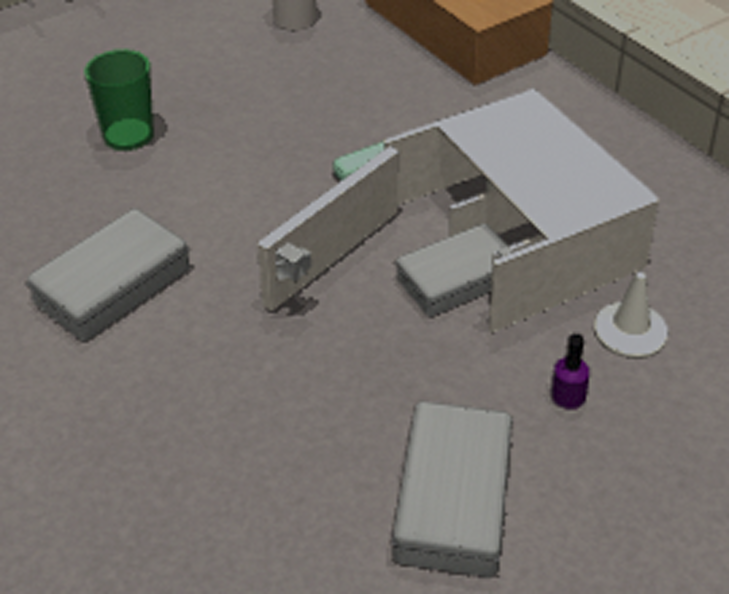

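The top picture (full-frame pixels) shows three soap tins: (302,178) in the bay, (235,280) and (374,237) loose. The loose ones look clearly larger. The one in the bay is the smallest and fits the description. The door stands open with its free end at (278,240), and the latch strike is at (328,176).

```bash
cat > h.py <<'E'
import numpy as np
from scipy.optimize import least_squares
from scipy.spatial.transform import Rotation as R
from station import *
def proj(n,P):
    c=get_calibration(n);T=np.linalg.inv(c["world_from_camera"]);p=np.atleast_2d(P)@T[:3,:3].T+T[:3,3]
    p=p*[1,-1,-1];u=p@np.array(c["intrinsics"]).T;return u[:,:2]/u[:,2:]
def ray(n,px,z):
    c=get_calibration(n);M=np.array(c["world_from_camera"]);px=np.atleast_2d(px)
    d=np.c_[px,np.ones(len(px))]@np.linalg.inv(c["intrinsics"]).T*[1,-1,-1]@M[:3,:3].T
    return (M[:3,3]+d*((z-M[2,3])/d[:,2:]))
def top(p): return np.array(p)/2.5+[90,80]-0.3
def side(p): return np.array(p)/2.7+[130,130]-0.3
def loc2w(L,P):
    c,s=np.cos(L[2]),np.sin(L[2]);P=np.atleast_2d(P);return np.c_[L[0]+c*P[:,0]-s*P[:,1],L[1]+s*P[:,0]+c*P[:,1],P[:,2]]
def w2loc(L,P):
    c,s=np.cos(L[2]),np.sin(L[2]);d=np.atleast_2d(P)-[L[0],L[1],0];return np.c_[c*d[:,0]+s*d[:,1],-s*d[:,0]+c*d[:,1],d[:,2]]
E
python3 - <<'E'
from h import *
M=np.array([[.173,.098,.085],[.173,-.098,.085],[.055,-.098,.085],[.055,.098,.085]])
pt=top([(432,63),(626,85),(613,196),(424,180)]); ps=side([(533,91),(656,200),(545,243),(438,127)])
sidm=M[[0,1,2,3]]
for w in (0,1):
    f=lambda L:np.r_[(proj("top",loc2w(L,M))-pt).ravel(),w*(proj("side",loc2w(L,sidm))-ps).ravel()]
    r=least_squares(f,[.5,.05,0]);print(r.x,np.round(r.fun,1))
L=r.x;np.save("L.npy",L)
show=lambda n,q,z:print(n,np.round(w2loc(L,ray(*q,z))*1000).tolist())
show("wall fronts",("top",top([(415,233),(606,254)])),.085)
show("wall fronts side",("side",side([(491,268)])),.085)
show("partition fronts",("top",top([(499,222),(570,230)])),.055)
show("tin top",("top",top([(507,195),(560,198),(553,291),(498,286)])),.03)
show("tin side (left,bottom)",("side",side([(397,265),(432,302)])),.028)
show("door top",("top",top([(420,233),(433,230),(463,404),(475,401)])),.083)
show("door side hinge, free",("side",side([(396,150),(263,243),])),.083)
show("loose1",("top",top([(312,443),(380,430),(408,548),(340,564)])),.03)
show("polish",("top",top([(681,253)])),.035)
show("cone",("top",top([(655,168)])),.0)
show("case",("top",top([(362,70),(384,70),(345,250),(368,252)])),.022)
o=get_obs();print(R.from_rotvec(o["tool_rot"]).as_matrix().round(3).tolist())
E
```

```text
[ 0.5905347   0.04166134 -0.08825437] [-0.1  0.   0.2 -1.1  1.4  1.2 -1.5 -0.2 -0.  -0.   0.  -0.   0.  -0.
 -0.  -0. ]
[ 0.58967617  0.04349379 -0.10551337] [ 0.4 -0.2  0.6  0.1  1.   2.2 -1.8 -0.5 -0.1 -1.   1.3 -0.2  2.   0.1
 -2.3 -1.6]
wall fronts [[1.0, 96.0, 85.0], [2.0, -94.0, 85.0]]
wall fronts side [[-6.0, -99.0, 85.0]]
partition fronts [[25.0, 12.0, 55.0], [25.0, -61.0, 55.0]]
tin top [[57.0, 4.0, 30.0], [61.0, -51.0, 30.0], [-38.0, -55.0, 30.0], [-39.0, 3.0, 30.0]]
tin side (left,bottom) [[-43.0, -6.0, 28.0], [-39.0, -62.0, 28.0]]
door top [[2.0, 91.0, 83.0], [6.0, 79.0, 83.0], [-161.0, 30.0, 83.0], [-157.0, 19.0, 83.0]]
door side hinge, free [[5.0, 80.0, 83.0], [-159.0, 23.0, 83.0]]
loose1 [[-223.0, 177.0, 30.0], [-202.0, 109.0, 30.0], [-319.0, 66.0, 30.0], [-343.0, 134.0, 30.0]]
polish [[17.0, -183.0, 35.0]]
cone [[110.0, -155.0, -0.0]]
case [[174.0, 172.0, 22.0], [177.0, 149.0, 22.0], [-19.0, 168.0, 22.0], [-19.0, 143.0, 22.0]]
[[-0.925, 0.38, 0.0], [0.38, 0.925, -0.0], [-0.0, -0.0, -1.0]]
```

```bash
cat >> h.py <<'E'
L=np.load("L.npy") if __import__("os").path.exists("L.npy") else None
def goal(p,th=0,tilt=0,frm=None):
    "local TCP point (mm), tool x along outer normal of a door at angle th, tilt (deg) about tool y -> offset, twist"
    o=get_obs(); p0,R0=(o["tool_pos"],R.from_rotvec(o["tool_rot"])) if frm is None else frm
    a=np.pi-th+L[2]; x=np.array([np.cos(a),np.sin(a),0]);z=np.array([0,0,-1.]);y=np.cross(z,x)
    Rg=R.from_matrix(np.c_[x,y,z])*R.from_euler("y",tilt,degrees=True)
    pg=loc2w(L,np.array(p)/1000)[0]
    return np.round(R0.inv().apply(pg-p0),4).tolist(),np.round((R0.inv()*Rg).as_rotvec(degrees=True),1).tolist(),(pg,Rg)
def where():
    o=get_obs();print("t",round(o["t"],2),"local mm",(w2loc(L,o["tool_pos"])[0]*1000).round(1),"F",np.round(o["contact_force"],1),"Floc",np.round(R.from_euler("z",-L[2]).apply(o["contact_force"]),1),"q",np.round(o["q"],2))
E
python3 - <<'E'
from h import *
g=goal([-75,-28,110],0,-20);print(g[:2],g[2][0])
g2=goal([-75,-28,13],0,-20,g[2]);print(g2[:2])
print(goal([-20,-28,13],0,-20,g2[2])[:2],goal([23,-28,13],0,-20,g2[2])[:2])
E
```

```text
([-0.4648, -0.4086, 0.1213], [-2.8, -19.9, -16.1]) [0.51214438 0.02354833 0.11      ]
([0.0332, 0.0, 0.0912], [0.0, 0.0, 0.0])
([-0.0517, 0.0, 0.0188], [0.0, 0.0, 0.0]) ([-0.0921, 0.0, 0.0335], [0.0, 0.0, 0.0])
```

```bash
python3 -m crank '[{"offset":[-0.465,-0.409,0],"twist":[-2.8,-19.9,-16.1]},{"offset":[-0.465,-0.409,0],"twist":[-2.8,-19.9,-16.1]},{"offset":[-0.465,-0.409,0],"twist":[-2.8,-19.9,-16.1]},{"offset":[-0.465,-0.409,0],"twist":[-2.8,-19.9,-16.1]},{"offset":[-0.465,-0.409,0],"twist":[-2.8,-19.9,-16.1]},{"offset":[-0.465,-0.409,0],"twist":[-2.8,-19.9,-16.1]},{"offset":[-0.465,-0.409,0],"twist":[-2.8,-19.9,-16.1]},{"offset":[-0.465,-0.409,0],"twist":[-2.8,-19.9,-16.1]},{"offset":[-0.465,-0.409,0],"twist":[-2.8,-19.9,-16.1]},{"offset":[-0.465,-0.409,0],"twist":[-2.8,-19.9,-16.1]},{"offset":[-0.465,-0.409,0],"twist":[-2.8,-19.9,-16.1]},{"offset":[-0.465,-0.409,0],"twist":[-2.8,-19.9,-16.1]},{"offset":[-0.465,-0.409,0.04],"twist":[-2.8,-19.9,-16.1]},{"offset":[-0.465,-0.409,0.08],"twist":[-2.8,-19.9,-16.1]},{"offset":[-0.465,-0.409,0.121],"twist":[-2.8,-19.9,-16.1]},{"offset":[-0.465,-0.409,0.121],"twist":[-2.8,-19.9,-16.1]}]' 0 20
python3 - <<'E'
from h import *
import cv2
where()
print(goal([-75,-28,13],0,-20)[:2])
im=get_image("side");a=cv2.resize(im[130:350,130:400],None,fx=2.7,fy=2.7,interpolation=2);cv2.imwrite("pics/s1.png",a[:,:,::-1])
E
```

```text
t: 3.0
tool_pos: [0.5088, 0.0252, 0.106]
tool_rot: [0.144, 2.797, -0.026]
contact_force: [-0.9, -0.6, 0.1]
opening: -0.0001
grip_force: 0.0
t 3.0 local mm [-78.5 -26.8 106. ] F [-0.9 -0.6  0.1] Floc [-0.9 -0.7  0.1] q [-0.09 -0.35  2.21 -0.    0.93 -1.56]
([0.0278, -0.0012, 0.0888], [0.0, -0.4, 0.1])
```

View pics/s1.png

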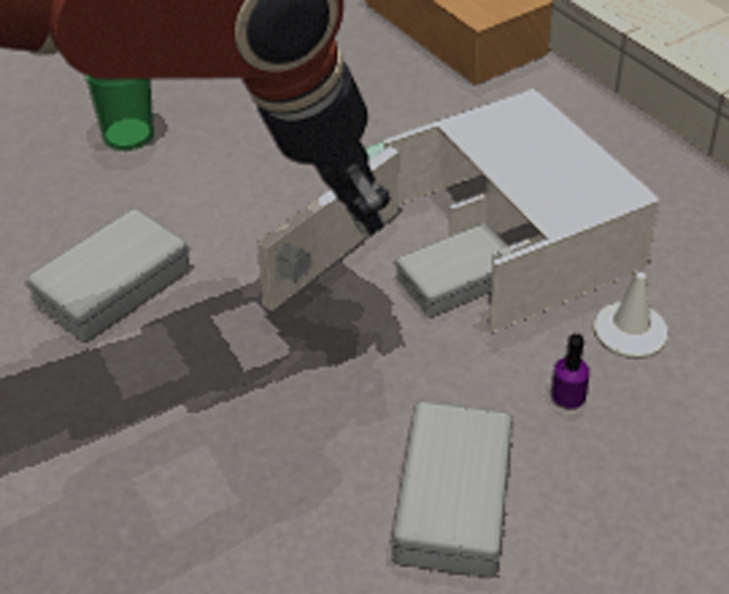

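The closed gripper hovers in front of the tin at about crop (372,228). The tin corner is at (432,312) and the door is clear to the left. Next I go down and approach the tin slowly.

```bash
python3 -m crank '[{"offset":[0.01,-0.001,0.03],"twist":[0,0,0]},{"offset":[0.02,-0.001,0.06],"twist":[0,0,0]},{"offset":[0.03,-0.001,0.089],"twist":[0,0,0]},{"offset":[0.03,-0.001,0.089],"twist":[0,0,0]},{"offset":[0.03,-0.001,0.089],"twist":[0,0,0]}]'
python3 - <<'E'
from h import *
where()
print(goal([-50,-28,13],0,-20)[:2],goal([23,-28,13],0,-20)[:2])
E
```

```text
t: 3.68
tool_pos: [0.5166, 0.022, 0.0194]
tool_rot: [0.146, 2.784, -0.027]
contact_force: [1.0, 0.5, 0.1]
opening: -0.0002
grip_force: 0.0
t 3.67 local mm [-70.4 -29.1  19.4] F [1.  0.5 0.1] Floc [0.9 0.6 0.1] q [-0.1  -0.18  2.25 -0.    0.72 -1.56]
([-0.017, 0.0011, 0.0131], [-0.0, 0.3, 0.0]) ([-0.0854, 0.0011, 0.0384], [-0.0, 0.3, 0.0])
```

```bash
python3 -m crank '[{"offset":[-0.008,0,0.003],"twist":[0,0,0]},{"offset":[-0.015,0,0.0055],"twist":[0,0,0]},{"offset":[-0.02,0,0.0073],"twist":[0,0,0]},{"offset":[-0.025,0,0.009],"twist":[0,0,0]},{"offset":[-0.03,0,0.011],"twist":[0,0,0]},{"offset":[-0.035,0,0.0127],"twist":[0,0,0]},{"offset":[-0.04,0,0.0145],"twist":[0,0,0]},{"offset":[-0.045,0,0.0164],"twist":[0,0,0]},{"offset":[-0.05,0,0.018],"twist":[0,0,0]},{"offset":[-0.055,0,0.02],"twist":[0,0,0]},{"offset":[-0.06,0,0.022],"twist":[0,0,0]},{"offset":[-0.064,0,0.0233],"twist":[0,0,0]},{"offset":[-0.064,0,0.0233],"twist":[0,0,0]}]'
python3 - <<'E'
from h import *
where(); where()
print(goal([-50,-28,13],0,-20)[:2],goal([23,-28,13],0,-20)[:2])
E
```

```text
t: 5.3
tool_pos: [0.5828, 0.0145, 0.0168]
tool_rot: [0.148, 2.787, -0.027]
contact_force: [0.2, 0.1, -0.7]
opening: -0.0001
grip_force: 0.0
t 5.3 local mm [ -3.8 -29.6  16.8] F [ 0.2  0.1 -0.7] Floc [ 0.2  0.2 -0.7] q [-0.1  -0.    2.09 -0.    0.7  -1.56]
t 5.3 local mm [ -3.8 -29.6  16.8] F [ 0.2  0.1 -0.7] Floc [ 0.2  0.2 -0.7] q [-0.1  -0.    2.09 -0.    0.7  -1.56]
([0.0447, 0.0016, -0.0123], [-0.1, 0.1, -0.0]) ([-0.0239, 0.0016, 0.0127], [-0.1, 0.1, -0.0])
```

```bash
python3 -m crank '[{"offset":[-0.005,0,0.0018],"twist":[0,0,0]},{"offset":[-0.01,0,0.0036],"twist":[0,0,0]},{"offset":[-0.015,0,0.0055],"twist":[0,0,0]},{"offset":[-0.02,0,0.0073],"twist":[0,0,0]},{"offset":[-0.024,0,0.0087],"twist":[0,0,0]},{"offset":[-0.027,0,0.01],"twist":[0,0,0]},{"offset":[-0.027,0,0.01],"twist":[0,0,0]},{"offset":[-0.027,0,0.01],"twist":[0,0,0]},{"offset":[-0.01,0,0.0036],"twist":[0,0,0]},{"offset":[0.02,0,-0.0073],"twist":[0,0,0]},{"offset":[0.05,0,-0.018],"twist":[0,0,0]},{"offset":[0.06,0,-0.06],"twist":[0,0,0]},{"offset":[0.05,0,-0.11],"twist":[0,0,0]},{"offset":[0.06,0,-0.16],"twist":[0,0,0]},{"offset":[0.07,0,-0.17],"twist":[0,0,0]},{"offset":[0.07,0,-0.17],"twist":[0,0,0]}]'
python3 - <<'E'
from h import *
import cv2
where()
a,b=get_image("side"),get_image("top")
a=cv2.resize(a[130:300,180:400],(600,464),interpolation=2);b=cv2.resize(b[90:290,230:390],(480,600),interpolation=2)
cv2.imwrite("pics/s2.png",a[:,:,::-1]);cv2.imwrite("pics/t2.png",b[:,:,::-1])
for n in("side","top"):
  for q in("soap_tin_center","door"):print(n,q,[(round(r["confidence"],2),np.round(r["rect"]).astype(int).tolist()) for r in cut_out(q,n)])
E
```

```text
t: 7.3
tool_pos: [0.4592, 0.0278, 0.1535]
tool_rot: [0.147, 2.785, -0.027]
contact_force: [-0.4, -0.4, -0.9]
opening: 0.0001
grip_force: 0.0
t 7.3 local mm [-128.1  -29.3  153.5] F [-0.4 -0.4 -0.9] Floc [-0.4 -0.4 -0.9] q [-0.1  -0.58  2.29 -0.    1.08 -1.56]
side soap_tin_center [(0.9, [168, 232, 64, 46]), (0.73, [317, 218, 24, 26]), (0.64, [298, 313, 46, 62])]
side door [(0.92, [252, 213, 54, 60])]
top soap_tin_center [(0.9, [235, 280, 41, 56]), (0.76, [371, 236, 57, 49]), (0.59, [303, 163, 23, 22]), (0.51, [273, 206, 28, 66])]
top door [(0.83, [273, 208, 32, 72])]
```

View pics/s2.png

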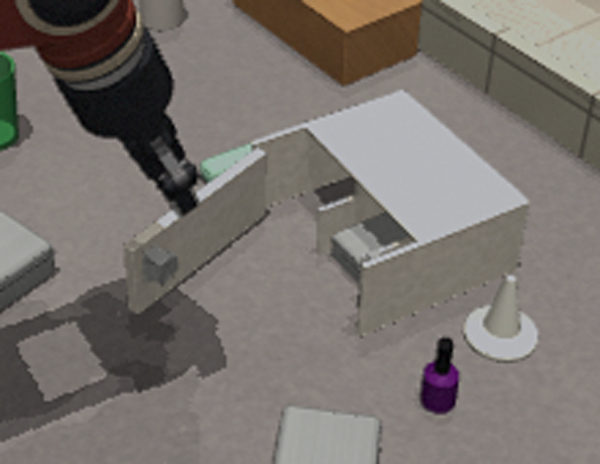

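View pics/t2.png

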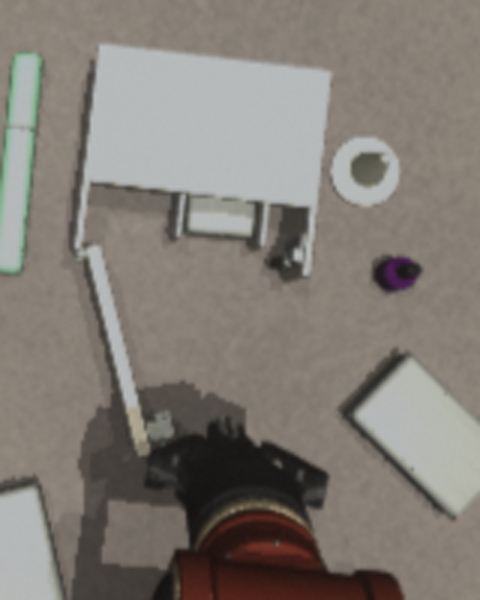

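The tin's front edge is at top crop y≈234, between the partition fronts at (178,238) and (262,245). I'll check its depth numerically and plan the door approach.

```bash
python3 - <<'E'
from h import *
t=lambda p:np.array(p)/3+[230,90]-.3
s=lambda p:np.array(p)/[600/220,464/170]+[180,130]-.3
for n,p,z in(("top",t([(188,230),(252,236)]),.028),("top",t([(178,238),(262,245)]),.055),("side",s([(332,243),(357,268)]),.028)):
    print(n,np.round(w2loc(L,ray(n,p,z))*1000).tolist())
d=w2loc(L,ray("top",t([(86,248),(137,455),(149,452)]),.083))*1000;print(d.round())
H=np.array([0,88])
def push(th,gap,z=36,r=145,h=11):
    return [*(H+r*np.array([-np.sin(th),-np.cos(th)])+(h+gap)*np.array([-np.cos(th),np.sin(th)])),z]
th=1.22
g1=goal([-145,40,150],th,0);print("over",g1[:2])
g=goal(push(th,30,150),th,0);print("to",push(th,30,150),g[:2])
g3=goal(push(th,30),th,0,g[2]);print(g3[:2])
E
```

```text
top [[35.0, 2.0, 28.0], [36.0, -54.0, 28.0]]
top [[24.0, 13.0, 55.0], [26.0, -59.0, 55.0]]
side [[27.0, -8.0, 28.0], [29.0, -47.0, 28.0]]
[[   3.   90.   83.]
 [-161.   29.   83.]
 [-158.   19.   83.]]
over ([0.0157, 0.0694, -0.0047], [12.1, 17.4, 69.1])
to [np.float64(-150.25888226522272), np.float64(76.67444039325495), 150] ([0.0207, 0.1061, -0.0065], [12.1, 17.4, 69.1])
([0.0, 0.0, 0.114], [0.0, 0.0, 0.0])
```

```bash
python3 -m crank '[{"offset":[0.0207,0.106,-0.0065],"twist":[12.1,17.4,69.1]},{"offset":[0.0207,0.106,-0.0065],"twist":[12.1,17.4,69.1]},{"offset":[0.0207,0.106,-0.0065],"twist":[12.1,17.4,69.1]},{"offset":[0.0207,0.106,-0.0065],"twist":[12.1,17.4,69.1]},{"offset":[0.0207,0.106,-0.0065],"twist":[12.1,17.4,69.1]},{"offset":[0.0207,0.106,-0.0065],"twist":[12.1,17.4,69.1]},{"offset":[0.0207,0.106,-0.0065],"twist":[12.1,17.4,69.1]},{"offset":[0.0207,0.106,-0.0065],"twist":[12.1,17.4,69.1]},{"offset":[0.0207,0.106,-0.0065],"twist":[12.1,17.4,69.1]},{"offset":[0.0207,0.106,-0.0065],"twist":[12.1,17.4,69.1]},{"offset":[0.0207,0.106,-0.0065],"twist":[12.1,17.4,69.1]},{"offset":[0.0207,0.106,-0.0065],"twist":[12.1,17.4,69.1]}]'
cat >> h.py <<'E'
H=np.array([0,88])
def push(th,gap,z=34,r=145,h=11):
    return [*(H+r*np.array([-np.sin(th),-np.cos(th)])+(h+gap)*np.array([-np.cos(th),np.sin(th)])),z]
E
python3 - <<'E'
from h import *
where()
th=1.22
o=get_obs()
print(goal(push(th,30),th)[:2])
g=goal(push(th,30),th)[2]
for t in np.r_[1.22:0:-.1,0]: print(round(t,2),goal(push(t,0),t,0,g)[:2])
E
```

```text
t: 9.1
tool_pos: [0.4484, 0.1356, 0.1511]
tool_rot: [1.93, 2.476, 0.002]
contact_force: [-0.5, 0.0, 0.5]
opening: 0.0002
grip_force: 0.0
t 9.1 local mm [-150.2   76.7  151.1] F [-0.5  0.   0.5] Floc [-0.5 -0.   0.5] q [ 0.13 -0.27  2.05 -0.    1.36 -0.11]
([0.0001, -0.0003, 0.1171], [0.1, 0.0, 0.1])
1.22 ([-0.03, 0.0, 0.0], [0.0, 0.0, 0.0])
1.12 ([-0.0445, -0.0004, 0.0], [0.0, 0.0, -5.7])
1.02 ([-0.059, 0.0007, 0.0], [0.0, 0.0, -11.5])
0.92 ([-0.0733, 0.0032, 0.0], [0.0, 0.0, -17.2])
0.82 ([-0.0873, 0.0072, 0.0], [0.0, 0.0, -22.9])
0.72 ([-0.1009, 0.0125, 0.0], [0.0, 0.0, -28.6])
0.62 ([-0.1138, 0.0191, 0.0], [0.0, 0.0, -34.4])
0.52 ([-0.126, 0.027, 0.0], [0.0, 0.0, -40.1])
0.42 ([-0.1374, 0.0361, 0.0], [0.0, 0.0, -45.8])
0.32 ([-0.1477, 0.0462, 0.0], [0.0, 0.0, -51.6])
0.22 ([-0.1571, 0.0574, 0.0], [0.0, 0.0, -57.3])
0.12 ([-0.1652, 0.0694, 0.0], [0.0, 0.0, -63.0])
0.02 ([-0.1722, 0.0822, 0.0], [0.0, 0.0, -68.8])
0.0 ([-0.1734, 0.0848, 0.0], [0.0, 0.0, -69.9])
```

```bash
python3 -m crank '[{"offset":[0,0,0.04],"twist":[0,0,0]},{"offset":[0,0,0.08],"twist":[0,0,0]},{"offset":[0,0,0.117],"twist":[0,0,0]},{"offset":[0,0,0.117],"twist":[0,0,0]},{"offset":[-0.01,0,0.117],"twist":[0,0,0]},{"offset":[-0.018,0,0.117],"twist":[0,0,0]},{"offset":[-0.024,0,0.117],"twist":[0,0,0]},{"offset":[-0.03,0,0.117],"twist":[0,0,0]},{"offset":[-0.037,0,0.117],"twist":[0,0,-2.8]},{"offset":[-0.0445,0,0.117],"twist":[0,0,-5.7]},{"offset":[-0.052,0,0.117],"twist":[0,0,-8.6]},{"offset":[-0.059,0.0007,0.117],"twist":[0,0,-11.5]},{"offset":[-0.059,0.0007,0.117],"twist":[0,0,-11.5]}]'
python3 - <<'E'
from h import *
import cv2
where()
b=get_image("side");b=cv2.resize(b[130:300,180:400],(600,464),interpolation=2)
cv2.imwrite("pics/s3.png",b[:,:,::-1])
r=goal(push(1.02,0),1.02);print(r[:2])
for t in np.r_[.92:.05:-.1,.1]: print(round(t,2),goal(push(t,0),t,0,r[2])[:2])
E
```

```text
t: 10.72
tool_pos: [0.464, 0.0779, 0.0344]
tool_rot: [1.675, 2.655, 0.001]
contact_force: [0.0, 0.2, -0.4]
opening: -0.0002
grip_force: 0.0
t 10.72 local mm [-128.6   21.    34.4] F [ 0.   0.2 -0.4] Floc [-0.   0.2 -0.4] q [ 0.01 -0.11  2.12 -0.    1.13 -0.44]
([0.0005, -0.0003, 0.0003], [0.1, 0.1, -0.0])
0.92 ([-0.0145, -0.0004, 0.0], [0.0, 0.0, -5.7])
0.82 ([-0.029, 0.0007, 0.0], [0.0, 0.0, -11.5])
0.72 ([-0.0433, 0.0032, 0.0], [0.0, 0.0, -17.2])
0.62 ([-0.0573, 0.0072, 0.0], [0.0, 0.0, -22.9])
0.52 ([-0.0709, 0.0125, 0.0], [0.0, 0.0, -28.6])
0.42 ([-0.0838, 0.0191, 0.0], [0.0, 0.0, -34.4])
0.32 ([-0.096, 0.027, 0.0], [0.0, 0.0, -40.1])
0.22 ([-0.1074, 0.0361, 0.0], [0.0, 0.0, -45.8])
0.12 ([-0.1177, 0.0462, 0.0], [0.0, 0.0, -51.6])
0.1 ([-0.1197, 0.0484, 0.0], [0.0, 0.0, -52.7])
```

View pics/s3.png

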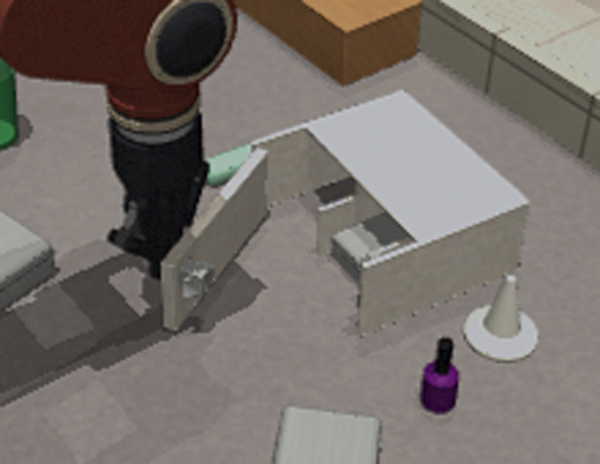

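The door is swinging with the fingers: its free edge has moved from crop (130,310) to (170,328). I continue along the arc.

```bash
python3 -m crank '[{"offset":[-0.007,0,0],"twist":[0,0,-2.8]},{"offset":[-0.0145,0,0],"twist":[0,0,-5.7]},{"offset":[-0.022,0,0],"twist":[0,0,-8.6]},{"offset":[-0.029,0.0007,0],"twist":[0,0,-11.5]},{"offset":[-0.036,0.002,0],"twist":[0,0,-14.4]},{"offset":[-0.0433,0.0032,0],"twist":[0,0,-17.2]},{"offset":[-0.0503,0.0052,0],"twist":[0,0,-20]},{"offset":[-0.0573,0.0072,0],"twist":[0,0,-22.9]},{"offset":[-0.0641,0.0098,0],"twist":[0,0,-25.8]},{"offset":[-0.0709,0.0125,0],"twist":[0,0,-28.6]},{"offset":[-0.0774,0.0158,0],"twist":[0,0,-31.5]},{"offset":[-0.0838,0.0191,0],"twist":[0,0,-34.4]},{"offset":[-0.09,0.023,0],"twist":[0,0,-37.2]},{"offset":[-0.096,0.027,0],"twist":[0,0,-40.1]},{"offset":[-0.1018,0.0315,0],"twist":[0,0,-43]},{"offset":[-0.1074,0.0361,0],"twist":[0,0,-45.8]},{"offset":[-0.1074,0.0361,0],"twist":[0,0,-45.8]}]'
python3 - <<'E'
from h import *
where()
r=goal(push(.22,0),.22);print(r[:2])
for t in (.19,.16,.14,.13,.12,.11,.1,.08,.06,.04,.02,0,-.02): print(round(t,2),goal(push(t,0),t,0,r[2])[:2])
E
```

```text
t: 12.9
tool_pos: [0.5426, -0.0028, 0.0342]
tool_rot: [0.509, 3.099, -0.0]
contact_force: [-0.2, 0.1, 0.4]
opening: -0.0002
grip_force: 0.0
t 12.9 local mm [-41.9 -51.   34.2] F [-0.2  0.1  0.4] Floc [-0.2  0.1  0.4] q [-0.14  0.07  1.95 -0.    1.12 -1.39]
([0.0004, -0.0002, 0.0002], [0.0, 0.1, -0.0])
0.19 ([-0.0044, -0.0003, 0.0], [0.0, 0.0, -1.7])
0.16 ([-0.0087, -0.0004, 0.0], [0.0, 0.0, -3.4])
0.14 ([-0.0116, -0.0004, 0.0], [0.0, 0.0, -4.6])
0.13 ([-0.0131, -0.0004, 0.0], [0.0, 0.0, -5.2])
0.12 ([-0.0145, -0.0004, 0.0], [0.0, 0.0, -5.7])
0.11 ([-0.016, -0.0003, 0.0], [0.0, 0.0, -6.3])
0.1 ([-0.0174, -0.0003, 0.0], [0.0, 0.0, -6.9])
0.08 ([-0.0203, -0.0001, 0.0], [0.0, 0.0, -8.0])
0.06 ([-0.0232, 0.0001, 0.0], [0.0, 0.0, -9.2])
0.04 ([-0.0261, 0.0004, 0.0], [0.0, 0.0, -10.3])
0.02 ([-0.029, 0.0007, 0.0], [0.0, 0.0, -11.5])
0 ([-0.0319, 0.0011, 0.0], [0.0, 0.0, -12.6])
-0.02 ([-0.0348, 0.0015, 0.0], [0.0, 0.0, -13.8])
```

```bash
python3 -m crank '[{"offset":[-0.0044,0,0],"twist":[0,0,-1.7]},{"offset":[-0.0087,0,0],"twist":[0,0,-3.4]},{"offset":[-0.0116,0,0],"twist":[0,0,-4.6]},{"offset":[-0.0131,0,0],"twist":[0,0,-5.2]},{"offset":[-0.0131,0,0],"twist":[0,0,-5.2]}]'
python3 - <<'E'
from h import *
import cv2
where()
b=get_image("top");b=cv2.resize(b[90:290,230:390],(480,600),interpolation=2)
cv2.imwrite("pics/t4.png",b[:,:,::-1])
E
```

```text
t: 13.52
tool_pos: [0.5552, -0.0071, 0.0344]
tool_rot: [0.367, 3.118, -0.0]
contact_force: [-0.2, -0.0, -0.7]
opening: 0.0002
grip_force: 0.0
t 13.53 local mm [-28.9 -53.9  34.4] F [-0.2 -0.  -0.7] Floc [-0.1 -0.  -0.7] q [-0.15  0.09  1.92  0.    1.12 -1.48]
```

View pics/t4.png

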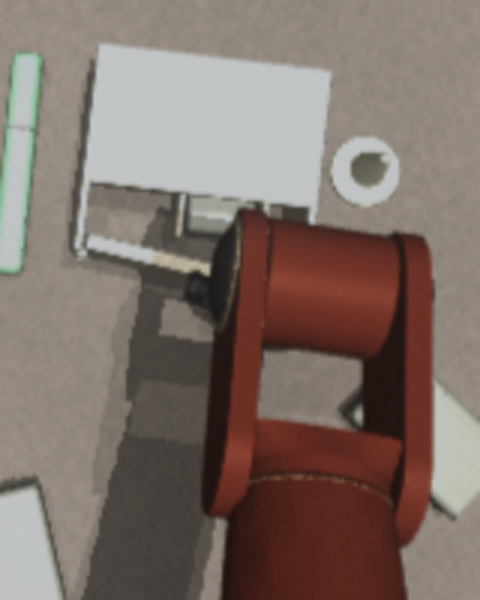

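The door is nearly shut. Its top edge runs from crop (85,240) to (210,268), and the tin is clear behind it. Now I press in small steps and watch the force.

```bash
for i in 1; do python3 -m crank '[{"offset":[-0.0015,0,0],"twist":[0,0,-0.6]},{"offset":[-0.003,0,0],"twist":[0,0,-1.2]},{"offset":[-0.0045,0,0],"twist":[0,0,-1.8]},{"offset":[-0.0045,0,0],"twist":[0,0,-1.8]}]'|grep -E "pos|force"; python3 -m crank '[{"offset":[-0.001,0,0],"twist":[0,0,-0.4]},{"offset":[-0.002,0,0],"twist":[0,0,-0.8]},{"offset":[-0.002,0,0],"twist":[0,0,-0.8]}]'|grep -E "pos|force"; python3 -m crank '[{"offset":[-0.001,0,0],"twist":[0,0,-0.4]},{"offset":[-0.002,0,0],"twist":[0,0,-0.8]},{"offset":[-0.002,0,0],"twist":[0,0,-0.8]}]'|grep -E "pos|force"; done
python3 -c "
from h import *
where()"
```

```text
tool_pos: [0.5597, -0.0082, 0.0345]
contact_force: [-1.0, 0.4, -0.2]
grip_force: 0.0
tool_pos: [0.5611, -0.0084, 0.0343]
contact_force: [-4.1, 0.4, 3.0]
grip_force: 0.0
tool_pos: [0.5628, -0.0088, 0.0341]
contact_force: [-4.8, 0.2, 2.1]
grip_force: 0.0
t 14.82 local mm [-21.2 -54.8  34.1] F [-4.8  0.2  2.1] Floc [-4.8 -0.4  2.1] q [-0.15  0.11  1.9  -0.    1.13 -1.54]
```

```bash
python3 -m crank '[{"offset":[-0.0005,0,0],"twist":[0,0,-0.2]},{"offset":[-0.001,0,0],"twist":[0,0,-0.4]},{"offset":[-0.001,0,0],"twist":[0,0,-0.4]}]'|grep -E "pos|ct_force"; python3 -m crank '[{"offset":[-0.0005,0,0],"twist":[0,0,-0.2]},{"offset":[-0.001,0,0],"twist":[0,0,-0.4]},{"offset":[-0.001,0,0],"twist":[0,0,-0.4]}]'|grep -E "pos|ct_force"; python3 -c "
from h import *
where()"
```

```text
tool_pos: [0.5635, -0.009, 0.034]
contact_force: [-6.0, -0.5, 1.2]
tool_pos: [0.5643, -0.0092, 0.034]
contact_force: [-6.3, -0.6, 2.3]
t 15.57 local mm [-19.7 -55.1  34. ] F [-6.3 -0.6  2.3] Floc [-6.2 -1.3  2.3] q [-0.15  0.12  1.9  -0.    1.13 -1.56]
```

```bash
python3 -m crank '[{"offset":[-0.0005,0,0],"twist":[0,0,-0.2]},{"offset":[-0.001,0,0],"twist":[0,0,-0.4]},{"offset":[-0.001,0,0],"twist":[0,0,-0.4]}]'|grep -E "pos|ct_force"; python3 -c "
from h import *
where()"
```

```text
tool_pos: [0.5651, -0.0093, 0.0339]
contact_force: [-6.6, 0.2, 2.5]
t 15.95 local mm [-18.9 -55.1  33.9] F [-6.6  0.2  2.5] Floc [-6.6 -0.5  2.5] q [-0.15  0.12  1.89 -0.    1.13 -1.56]
```

```bash
python3 -m crank '[{"offset":[-0.0005,0,0],"twist":[0,0,-0.2]},{"offset":[-0.001,0,0],"twist":[0,0,-0.4]},{"offset":[-0.001,0,0],"twist":[0,0,-0.4]}]'|grep -E "pos|ct_force"; python3 -m crank '[{"offset":[-0.0005,0,0],"twist":[0,0,-0.2]},{"offset":[-0.001,0,0],"twist":[0,0,-0.4]},{"offset":[-0.001,0,0],"twist":[0,0,-0.4]}]'|grep -E "pos|ct_force"
```

```text
tool_pos: [0.5658, -0.0094, 0.0338]
contact_force: [-7.5, -0.3, 3.3]
tool_pos: [0.5684, -0.0096, 0.0342]
contact_force: [-1.4, 0.9, -1.1]
```

```bash
python3 -m crank '[{"offset":[-0.0005,0,0],"twist":[0,0,-0.2]},{"offset":[-0.001,0,0],"twist":[0,0,-0.4]},{"offset":[-0.001,0,0],"twist":[0,0,-0.4]}]'|grep -E "pos|ct_force"
```

```text
tool_pos: [0.57, -0.0099, 0.0349]
contact_force: [0.3, 0.4, -0.2]
```

```bash
python3 -m crank '[{"offset":[-0.0005,0,0],"twist":[0,0,-0.2]},{"offset":[-0.001,0,0],"twist":[0,0,-0.4]},{"offset":[-0.001,0,0],"twist":[0,0,-0.4]}]'|grep -E "pos|ct_force"
```

```text
tool_pos: [0.57, -0.0099, 0.0343]
contact_force: [-2.8, 0.4, 1.5]
```

```bash
python3 -m crank '[{"offset":[-0.0005,0,0],"twist":[0,0,-0.2]},{"offset":[-0.0005,0,0],"twist":[0,0,-0.2]}]'|grep -E "pos|ct_force"
```

```text
tool_pos: [0.5702, -0.01, 0.0341]
contact_force: [-5.7, 0.8, 2.3]
```

```bash
python3 -m crank '[{"offset":[-0.0005,0,0],"twist":[0,0,-0.2]},{"offset":[-0.0005,0,0],"twist":[0,0,-0.2]}]'|grep -E "pos|ct_force"
```

```text
tool_pos: [0.5702, -0.01, 0.034]
contact_force: [-6.4, 0.3, 3.1]
```

The force climbed to 7.5 N, dropped sharply, then rose steeply on the bumper, so the tongue has snapped. I back off gently and check.

```bash
python3 -m crank '[{"offset":[0.001,0,0],"twist":[0,0,0]},{"offset":[0.003,0,0],"twist":[0,0,0]},{"offset":[0.006,0,0],"twist":[0,0,0]},{"offset":[0.012,0,0],"twist":[0,0,0]},{"offset":[0.03,0,0],"twist":[0,0,0]},{"offset":[0.06,0,0],"twist":[0,0,0]},{"offset":[0.09,0,0],"twist":[0,0,0]},{"offset":[0.12,0,-0.03],"twist":[0,0,0]},{"offset":[0.14,0.03,-0.08],"twist":[0,0,0]},{"offset":[0.15,0.08,-0.13],"twist":[0,0,0]},{"offset":[0.15,0.13,-0.16],"twist":[0,0,0]},{"offset":[0.15,0.18,-0.16],"twist":[0,0,0]},{"offset":[0.15,0.2,-0.16],"twist":[0,0,0]},{"offset":[0.15,0.2,-0.16],"twist":[0,0,0]},{"offset":[0.15,0.2,-0.16],"twist":[0,0,0]}]'
python3 - <<'E'
from h import *
import cv2
where()
a,b=get_image("side"),get_image("top")
a=cv2.resize(a[130:300,180:400],(440,340),interpolation=2);b=cv2.resize(b[90:260,230:390],(320,340),interpolation=2)
cv2.imwrite("pics/end.png",np.hstack([a,b])[:,:,::-1])
E
```

```text
t: 19.82
tool_pos: [0.4455, 0.2057, 0.1938]
tool_rot: [0.187, 3.134, -0.001]
contact_force: [0.1, -0.3, -0.2]
opening: -0.0004
grip_force: 0.0
t 19.82 local mm [-160.4  146.1  193.8] F [ 0.1 -0.3 -0.2] Floc [ 0.1 -0.3 -0.2] q [ 0.28 -0.25  1.96 -0.    1.43 -1.17]
```

View pics/end.png

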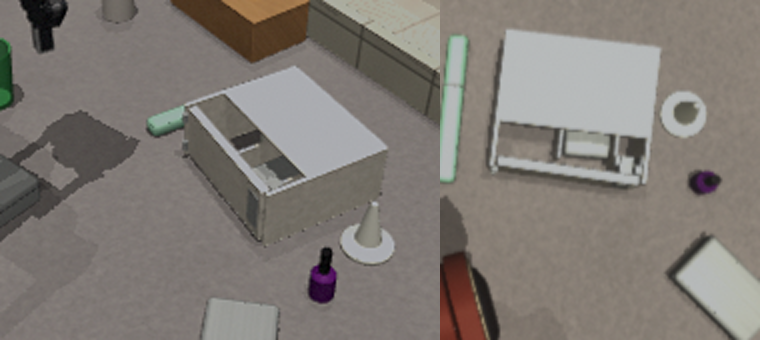

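The picture shows the door staying shut by itself: its top edge runs from (495,168) to (645,180) in the composite's top view. The tin is inside at (588,145) with a gap to the door, and the cone and polish bottle are where they were. The arm is clear.

```bash
python3 -c "
from station import *
print(finish_job())"
```

```text
the job is handed in; nothing more can be done
None
```

The smallest soap tin is in its bay, clear of the door. The door is latched and stays shut by itself after a gentle press (about 8 N at most in the readings), and the job was handed in at about 20 s.

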